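# Park the fork top cap, then hold the parts-box lid open at 60 degrees

## Robot

A 6-joint arm with a two-finger parallel gripper is mounted at the origin on a cart in front of the work surface, level with it; the furniture and walls round the work are solid. World frame = base frame: x ahead of the robot, y to its left, z up, the work surface at z = 0. Lengths are in mm, angles in rad, forces in N, time in s.
With the tool pointing down it reaches from about 325 to 775 mm from the base axis. Payload 9.3 kg.
Tool frame: the origin (TCP) lies midway between the tips of the shut fingers; the grasp point (between the pads) lies 19 mm behind it; z points along the fingers, y is the line along which they close (so a half turn about z gives the same grasp; the last joint's range is limited). The gripper opens to 85 mm and grips with 20 to 120 N. Pads are 22 mm wide; open, the fingers measure 114 mm over their backs; the gripper's body (76 mm by 85 mm) begins 54 mm behind the grasp point. The pads swing forward as they close: fully open they stand 13 mm farther back than shut.
Start: joints at [1.085, 0.259, 0.021, 1.334, 0, 1.418], TCP at [179.681, 519.819, 231.279] pointing down, gripper open.
Joint ranges: [-3.04, 3.04], [-0.91, 1.82], [-1.04, 1.36], [-1.92, 1.95], [-1.52, 1.45], [-3.14, 3.14]. Speed limits (rad/s): [2.22, 2.22, 2.79, 3.14, 3.14, 3.14].

## Interface

Orientations are given as a 3x3 rotation matrix whose columns are the frame's x, y, z axes.
In Python, from plant import ctrl gives the robot as it stands.
- The arm moves only by the tool apply_moves, never from a script. Its arguments are lists of equal length, an entry for each row: "slide": the shift along the tool's x, y, z in m, a list of three; "yaw": the turn about the tool's z in rad; "fingers": the gripper's target within -1 to 1 (fully open at 1, half-way at 0, shut at -1). In form: {"slide": [[tx, ty, tz], ...], "yaw": [yaw, ...], "fingers": [fingers, ...]}. A call has 1 to 8 rows; each row is the pose to reach, as a shift and turn from the pose commanded when the call began, along the tool's axes at that moment; what a row does not reach only later rows make up. A row lasts 1/12 s, in which the tool goes at most 41.7 mm and 7.16 degrees, less where a joint would pass 70% of its speed; a pose out of reach is approached as far as the arm can. A call with a gripper value outside its range is refused whole. The fingers move at their own pace and stop on an object; the grip force is fixed at half the most. Time passes only in rows, so rows that repeat a pose let the fingers close. It gives the time, the measured TCP pose, the force, the opening and the grip force at its end, in the units of the state.
- ctrl.state(): the state, without advancing time (a new reading comes with each control period).
- ctrl.grab_frame(name): name is "scene" or "top" or "wrist"; returns a dict with "image" (400x640x3 uint8, blue, green, red), "vfov" (degrees; the focal length in pixels is half the picture's height over the tangent of half this angle, whatever the lens; pixels are square), "cx", "cy" (the principal point, pixels), "pose" (4x4, takes a point from camera to world coordinates); the wrist camera has in their place "tool_from_camera" (4x4, takes a point from camera to tool coordinates, whose origin is the TCP and whose axes are the flange's). Camera axes: x right, y up, looking along -z (the intrinsics and any distortion apply to the point x, -y, -z); pixel columns grow to the right and rows downward; lengths in mm; the calibration is good to about 2 mm. A picture is of the moment at which its call begins: read the wrist's pose just before it. There is no depth.
- ctrl.hand_in(): hands the job in; it is judged then, once.
The state is a dict: "time_s": time; "joint_positions": joint angles; "joint_vel": joint speeds; "joint_efforts": joint torques, N m; "tool_pos": TCP position; "orientation": TCP orientation; "wrist_force": force on the tool from outside, world axes, zero at the start; "torque": the same for the moment, N m; "width": finger opening in mm; "grip_force": force on a finger pad.
Only numpy, scipy, OpenCV 4.12 (cv2) and the standard library are available. Lean on these libraries where they do the work, as an engineer would, in place of code of your own. Each camera call takes 0.05 s, during which the arm holds its last target. There are 200 camera calls.

## Task

The fork top cap is standing on the shut lid of the small steel parts box: first move it into the round pocket of the holding block, spigot down and knob up, with its flange resting flat on the block, and let go of it. Then raise the box lid by its bar handle to 60 degrees from shut and keep it there for me to reach in; the lid drops shut by itself, so finish still holding the bar at that angle. Do not drop the cap and leave the tools and the spring lying about where they are.

Things in the scene. Friction and masses are not known exactly. Their poses are not given: they have to be found in the camera images.
- cap_knob (a point): Centre of the knob of the fork top cap, the point to grip. The cap is a loose round metal part, 48 mm tall, about 90 g, standing upright: below, a plain spigot 30 mm across and 16 mm long; then a flange 44 mm across and 6 mm thick; on top a dark knurled knob 26 mm across and 26 mm tall. This point lies on its axis, 35 mm above the spigot's foot, 13 mm above the flange's top face and 13 mm below the top of the knob. z axis points up through the knob.
- top_cap: The same fork top cap; origin at the centre of the spigot's foot, z axis up through the knob.
- pocket_mouth (a point): Centre of the mouth of the pocket in the holding block, level with the block's top face, z up, x and y along the block's sides. The block is a plain steel square block 90 x 90 x 40 mm fixed to the bench; the pocket is a vertical round hole 34 mm wide and 24 mm deep with a 2 mm chamfer. With the cap seated its cap_knob is 19 mm above this point.
- parts_box: Grey steel parts box fixed to the bench, 140 mm (x) by 130 mm (y) by 70 mm high, origin at the centre of its underside; its own x axis points from the front, where the bar handle is, to the hinge side. On top lies the 6 mm steel lid, whose upper face is 76 mm above the bench when shut.
- lid_bar (a point): Middle of the bar handle of the lid, a dark round bar 10 mm thick, 84 mm clear between its two end arms, lying along this frame's y axis (parallel to the hinge), 45 mm in front of the lid's front edge, so that a finger fits between bar and lid. 73 mm above the bench when the lid is shut. The bar turns with the lid; it may turn within the fingers.
- lid_hinge (a point): Middle of the lid's hinge line, at the far side of the box, 73 mm above the bench; the line runs along this frame's y axis. The bar's centre moves on a circle of 189 mm radius about it: at 60 degrees it is 164 mm higher than when shut.
- lid (a joint): Opening angle of the lid in rad: 0 shut, growing as it is raised; 60 degrees is 1.047. It stops at 1.45. The lid (about 0.4 kg, heavier or lighter by up to a third) falls shut from any angle when it is let go.
- snap_ring_pliers: Red pliers lying on the bench, 50 x 171 x 14 mm, a bystander; origin at the centre of the underside.
- grease_brush: Brush with wooden handle lying between the two orange fork legs, 32 x 165 x 11 mm, a bystander; origin at the centre of the underside.
- coil_spring: Steel coil spring standing on the bench beyond the holding block, 37 mm across and 66 mm tall, a bystander; origin at the centre of the underside.
Not all that is in view belongs to the job. There is more than one size of the top_cap; the job needs the smallest.

How it is judged (in metres and radians):
On the way, in this order (a step that is already met when the one before it is completed fails the run):
1. the cap sits in the pocket, spigot down, flange on the block, let go, the lid still shut (horizontal distance between cap_knob and pocket_mouth below 0.005 m and z of cap_knob in the frame of pocket_mouth between 0.016 and 0.0215 m and angle between top_cap's own z axis and vertical below 0.1 rad and contact force between the fingers and top_cap below 0.1 N and value of joint lid below 0.05 rad), for 0.2 s.
2. the lid is held open at 60 degrees by its bar (value of joint lid between 0.943 and 1.152 rad and contact force between the fingers and lid above 0.5 N), for 0.3 s.
At the end, for the whole second after the job is handed in: The lid is at 60 degrees (within 6), still, with the fingers on its bar (over 0.5 N); the cap rests in the pocket, untouched, upright (within 0.1 rad), its axis within 5 mm of the pocket's and its flange on the block (within 2.5 mm); the pliers, brush and spring are within 30 mm of where they were (all of step 2 and horizontal distance between cap_knob and pocket_mouth below 0.005 m and z of cap_knob in the frame of pocket_mouth between 0.016 and 0.0215 m and angle between top_cap's own z axis and vertical below 0.1 rad and contact force between the fingers and top_cap below 0.1 N and velocity of joint lid between -0.1 and 0.1 rad/s and linear speed of top_cap below 0.02 m/s and distance of each of snap_ring_pliers, grease_brush, coil_spring from where it was at the start of the episode below 0.03 m); the arm keeps its last pose, push and grip.
It fails at once if the cap falls off the lid or block (height (world z) of cap_knob below 0.05 m).
It fails at once if the cap is tipped over (angle between top_cap's own z axis and vertical above 0.8 rad).
It fails at once if the lid is raised before the cap is in the pocket (value of joint lid above 0.12 rad and horizontal distance between cap_knob and pocket_mouth above 0.01 m).
It fails at once if the pliers, brush or spring are pushed away (distance of any of snap_ring_pliers, grease_brush, coil_spring from where it was at the start of the episode above 0.03 m).
It also fails if it takes over 61 s, if anything falls off the work surface, if the arm or the gripper's body presses on something with over 40 N, if the wrist force passes 120 N, or if a joint passes its speed limit or range.

## Working session

There is one attempt and no reset: what is moved stays moved. The work goes in short steps, Python scripts to look and compute and a tool call to move; the robot and the scene stay as the last step left them, time stands still between calls to the robot, and variables do not carry over. Pictures are saved under pics/ and viewed, at most 10 in all, crops included, and the job is handed in when it is done.

Besides the shell and the picture viewer there is one more tool, called after "Emit:" by a JSON object that holds its "op" and its "data", one argument or row to a line. apply_moves: Moves the arm, as the interface text tells. Its arguments: {"type":"object","properties":{"slide":{"type":"array","items":{"type":"array","items":{"type":"number"}}},"yaw":{"type":"array","items":{"type":"number"}},"fingers":{"type":"array","items":{"type":"number"}}},"required":["slide","yaw","fingers"]}

```bash
ls; mkdir -p pics; python3 - <<'E'
from plant import ctrl
import cv2, numpy as np
s=ctrl.state(); print({k:np.round(v,3).tolist() for k,v in s.items()})
for n in("scene","top"):
    f=ctrl.grab_frame(n); cv2.imwrite(f"pics/{n}0.png",f["image"])
    print(n,{k:(np.round(v,3).tolist()) for k,v in f.items() if k!="image"})
f=ctrl.grab_frame("wrist"); print({k:(np.round(v,3).tolist()) for k,v in f.items() if k!="image"})
cv2.imwrite("pics/wrist0.png",f["image"])
E
```

```text
pics
{'time_s': 0.0, 'joint_positions': [1.085, 0.259, 0.021, 1.334, 0.0, 1.418], 'joint_vel': [-0.0, -0.001, -0.001, -0.001, -0.001, 0.001], 'joint_efforts': [-0.002, -55.564, 34.453, 0.014, -0.0, 0.0], 'tool_pos': [179.516, 519.564, 230.654], 'orientation': [[-0.945, 0.327, -0.001], [0.327, 0.945, -0.001], [0.0, -0.001, -1.0]], 'wrist_force': [0.322, -1.296, -0.037], 'torque': [-0.006, -0.024, -0.085], 'grip_force': 0.0, 'width': 85.281}
scene {'vfov': 42.407, 'cx': 324.318, 'cy': 203.895, 'pose': [[0.708, 0.346, -0.615, -541.62], [-0.706, 0.359, -0.61, -1225.96], [0.01, 0.867, 0.499, 970.66], [0.0, 0.0, 0.0, 1.0]]}
top {'vfov': 43.808, 'cx': 326.485, 'cy': 199.318, 'pose': [[-0.022, 0.994, -0.108, 342.598], [-1.0, -0.024, -0.016, -176.207], [-0.018, 0.108, 0.994, 1617.881], [0.0, 0.0, 0.0, 1.0]]}
{'vfov': 61.468, 'cx': 317.609, 'cy': 199.744, 'tool_from_camera': [[0.001, 0.96, 0.28, 70.95], [1.0, -0.001, -0.0, -0.503], [-0.0, 0.28, -0.96, -142.717], [0.0, 0.0, 0.0, 1.0]]}
```

View pics/scene0.png

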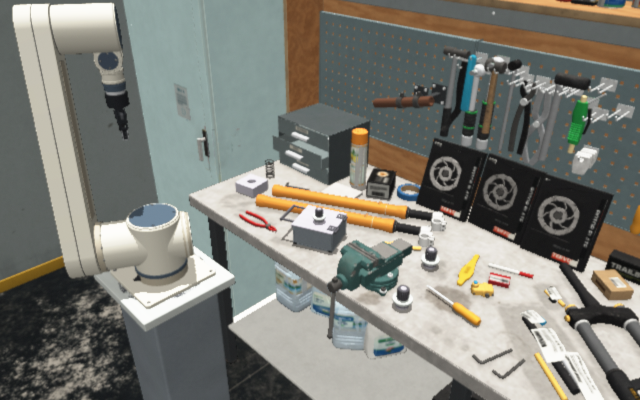

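View pics/top0.png

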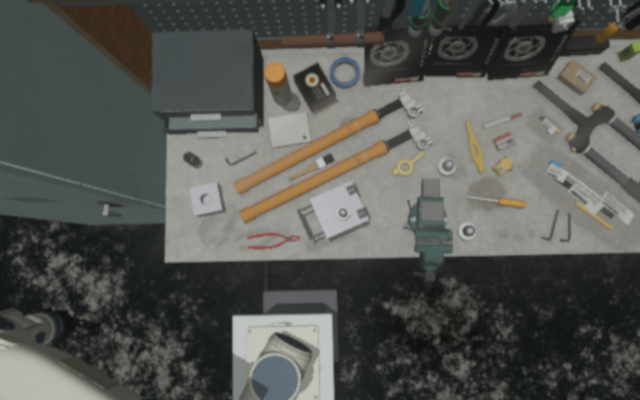

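The scene and top views show three caps. In the top view, A is at (344,213) on the box lid, and B (447,166) and C (467,231) stand on the bench. The task needs A, on the lid. The holding block is at (206,199), the spring at (192,159), the pliers at (272,241), the brush at (312,166), and the bar on the box's left side at about (310,222).

```bash
cat > h.py <<'E'
import cv2, numpy as np
from plant import ctrl
def cam(f, st=None):
    P=f.get("pose")
    if P is None:
        T=np.eye(4); T[:3,:3]=st["orientation"]; T[:3,3]=st["tool_pos"]; P=T@np.array(f["tool_from_camera"])
    return np.array(P), 200/np.tan(np.radians(f["vfov"]/2)), f["cx"], f["cy"]
def ray(c,u,v):
    P,F,cx,cy=c; d=P[:3,:3]@np.array([(u-cx)/F,-(v-cy)/F,-1]); return P[:3,3],d
def onz(c,u,v,z):
    o,d=ray(c,u,v); return o+d*(z-o[2])/d[2]
def proj(c,p):
    P,F,cx,cy=c; q=P[:3,:3].T@(np.array(p)-P[:3,3]); return np.round([cx+F*q[0]/-q[2], cy-F*q[1]/-q[2]],1)
def tri(rs):
    A=np.zeros((3,3));b=np.zeros(3)
    for o,d in rs:
        d=d/np.linalg.norm(d);M=np.eye(3)-np.outer(d,d);A+=M;b+=M@o
    return np.linalg.solve(A,b)
E
python3 - <<'E'
from h import *
f=ctrl.grab_frame("top");c=cam(f);im=f["image"]
for n,u,v,z in[("capA",344,213,124),("capB",447,166,48),("capC",467,231,48),("block",205,199,40),("bar",311,223,73),("spring",192,159,66)]:
    print(n,onz(c,u,v,z).round())
a=cv2.resize(im[175:250,280:380],None,fx=6,fy=6,interpolation=cv2.INTER_CUBIC)
b=cv2.resize(im[140:225,175:245],None,fx=450/85,fy=450/85,interpolation=cv2.INTER_CUBIC)[:450,:200+0]
b=cv2.resize(im[140:225,178:238],(200,283),interpolation=cv2.INTER_CUBIC)
o=np.zeros((450,800,3),np.uint8);o[:,:600]=a;o[:283,600:]=b
cv2.imwrite("pics/crop1.png",o)
E
```

```text
capA [ 462. -204.  124.]
capB [ 611. -537.   48.]
capC [ 403. -590.   48.]
block [524. 238.  40.]
bar [ 437. -102.   73.]
spring [650. 274.  66.]
```

View pics/crop1.png

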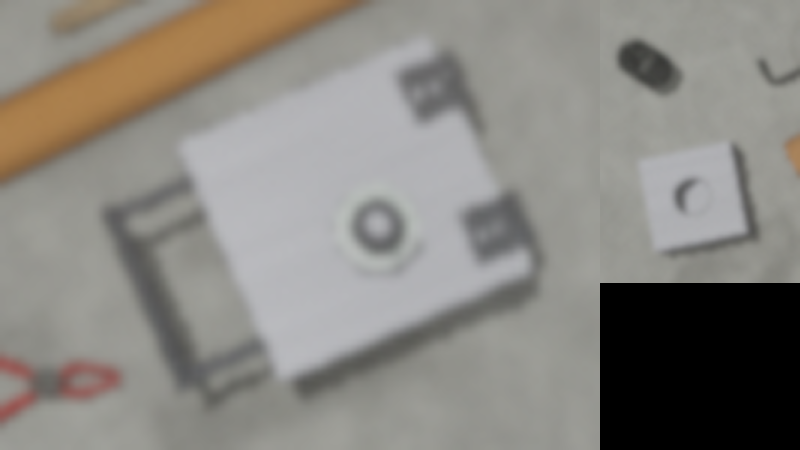

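Cap A is at crop (378,226), which is top-view pixel (343,213), standing on the lid: a dark knob on a pale flange. The bar runs from crop (115,215) to (185,380), with the hinges on the right. The measured heights and reaches are plausible. I'll go above the pocket first for a close look.

Emit:
{"op": "apply_moves", "data": {
  "slide": [
    [-0.417, -0.154, 0.07],
    [-0.417, -0.154, 0.07],
    [-0.417, -0.154, 0.07],
    [-0.417, -0.154, 0.07],
    [-0.417, -0.154, 0.07],
    [-0.417, -0.154, 0.07],
    [-0.417, -0.154, 0.07],
    [-0.417, -0.154, 0.07]
  ],
  "yaw": [-0.735, -0.735, -0.735, -0.735, -0.735, -0.735, -0.735, -0.735],
  "fingers": [1, 1, 1, 1, 1, 1, 1, 1]
}}

```text
time_s: 0.87
tool_pos: [416.6, 325.7, 183.1]
orientation: [[-0.918, -0.396, 0.0], [-0.396, 0.918, 0.0], [-0.0, 0.0, -1.0]]
wrist_force: [0.6, 0.9, -0.6]
width: 85.7
grip_force: 0.0
```

Emit:
{"op": "apply_moves", "data": {
  "slide": [
    [-0.063, -0.123, 0.028],
    [-0.063, -0.123, 0.028],
    [-0.063, -0.123, 0.028],
    [-0.063, -0.123, 0.028],
    [-0.063, -0.123, 0.028],
    [-0.063, -0.123, 0.028]
  ],
  "yaw": [0, 0, 0, 0, 0, 0],
  "fingers": [1, 1, 1, 1, 1, 1]
}}

```text
time_s: 1.37
tool_pos: [521.8, 237.9, 154.7]
orientation: [[-0.921, -0.39, -0.001], [-0.39, 0.921, -0.0], [0.001, 0.0, -1.0]]
wrist_force: [-0.6, 0.3, -0.2]
width: 85.4
grip_force: 0.0
```

```bash
python3 - <<'E'
from h import *
s=ctrl.state();f=ctrl.grab_frame("wrist");c=cam(f,s)
print(s["tool_pos"],np.abs(s["joint_vel"]).max(),np.round(s["joint_positions"],3))
np.savez("pics/pocket.npz",im=f["image"],P=c[0],k=c[1:])
cv2.imwrite("pics/w1.png",f["image"]); print(proj(c,[524,238,40]))
E
```

```text
[521.79258897 237.91148984 154.69795086] 0.03921626474891949 [ 0.281  0.331 -0.072  1.169  0.    -0.119]
[317.1 197.9]
```

View pics/w1.png

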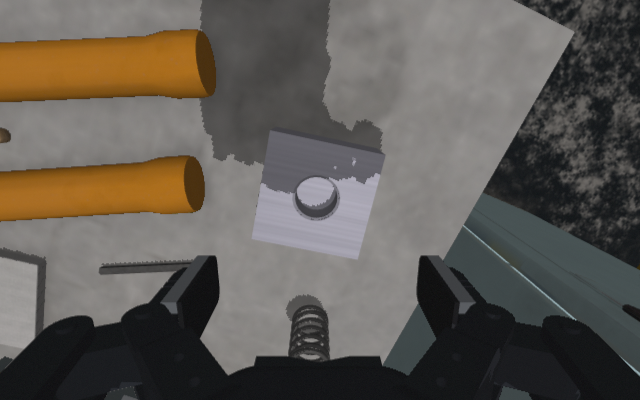

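The wrist view shows the block with the pocket rim centred at about (317,198), partly in shadow. Its prediction from the top view was (317,198). The spring is at (308,325). Next I'll fit the rim and the block's outline.

```bash
python3 - <<'E'
from h import *
from scipy.ndimage import map_coordinates
from scipy.optimize import least_squares
d=np.load("pics/pocket.npz");c=(d["P"],*d["k"]);g=cv2.cvtColor(d["im"],cv2.COLOR_BGR2GRAY).astype(float)
# rectified patch on z=40, 0.25 mm/px
cen=np.array([523.,238.]);n=480;s=.25
xs=(np.arange(n)-n/2)*s
Y,X=np.meshgrid(cen[1]-xs,cen[0]-xs) # up=+x, right=-y
uv=np.array([proj(c,[cen[0]-a,cen[1]-b,40]) for a,b in [(-60,-60),(-60,60),(60,60),(60,-60)]],np.float32)
src=np.array([[(60-b)/s - 0 if 0 else (b+60)/s,(a+60)/s] for a,b in [(-60,-60),(-60,60),(60,60),(60,-60)]],np.float32)
H=cv2.getPerspectiveTransform(uv,src)
r=cv2.warpPerspective(d["im"],H,(n,n),flags=cv2.INTER_CUBIC)
cv2.imwrite("pics/rect.png",r)
E
```

```text
(no output)
```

View pics/rect.png

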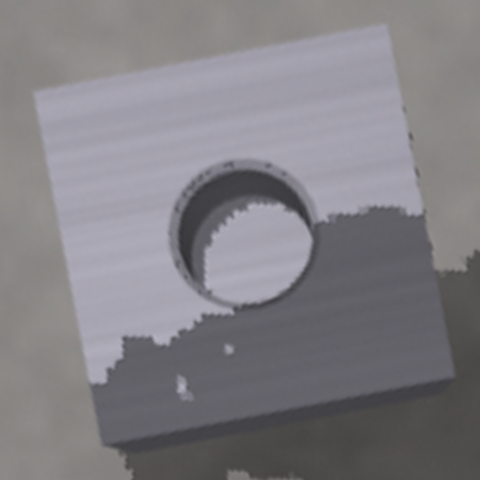

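In the rectified patch the block corners are (35,93), (387,25), (454,377) and (104,444), giving 89.5 mm sides. The rim is centred at (243.5,234) and 37.5 mm across, as it should be. That puts the pocket at (524.5, 237). On to the cap.

Emit:
{"op": "apply_moves", "data": {
  "slide": [
    [0.228, -0.384, -0.05],
    [0.228, -0.384, -0.05],
    [0.228, -0.384, -0.05],
    [0.228, -0.384, -0.05],
    [0.228, -0.384, -0.05],
    [0.228, -0.384, -0.05],
    [0.228, -0.384, -0.05],
    [0.228, -0.384, -0.05]
  ],
  "yaw": [0, 0, 0, 0, 0, 0, 0, 0],
  "fingers": [1, 1, 1, 1, 1, 1, 1, 1]
}}

```text
time_s: 2.08
tool_pos: [476.6, -89.8, 193.5]
orientation: [[-0.919, -0.394, 0.001], [-0.394, 0.919, -0.0], [-0.001, -0.001, -1.0]]
wrist_force: [1.2, 0.5, -0.6]
width: 85.5
grip_force: 0.0
```

Emit:
{"op": "apply_moves", "data": {
  "slide": [
    [0.058, -0.099, -0.012],
    [0.058, -0.099, -0.012],
    [0.058, -0.099, -0.012],
    [0.058, -0.099, -0.012],
    [0.058, -0.099, -0.012],
    [0.058, -0.099, -0.012]
  ],
  "yaw": [0, 0, 0, 0, 0, 0],
  "fingers": [1, 1, 1, 1, 1, 1]
}}

```text
time_s: 2.58
tool_pos: [462.9, -202.2, 204.7]
orientation: [[-0.92, -0.392, 0.0], [-0.392, 0.92, 0.0], [-0.0, 0.0, -1.0]]
wrist_force: [0.8, 0.3, -0.3]
width: 85.3
grip_force: 0.0
```

```bash
python3 - <<'E'
from h import *
s=ctrl.state();f=ctrl.grab_frame("wrist");c=cam(f,s)
print(s["tool_pos"],np.abs(s["joint_vel"]).max(),np.round(s["joint_positions"],3))
np.savez("pics/cap.npz",im=f["image"],P=c[0],k=c[1:])
cv2.imwrite("pics/w2.png",f["image"]); print(proj(c,[462,-204,124]))
E
```

```text
[ 462.87273403 -202.2112512   204.68207772] 0.020708631536463365 [-0.578  0.192 -0.136  1.243  0.    -0.982]
[316.3 206.1]
```

View pics/w2.png

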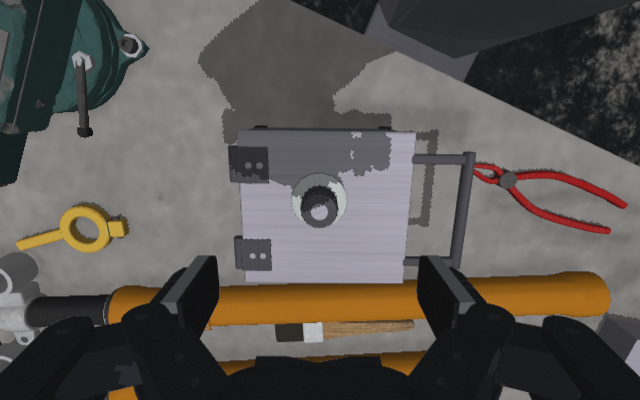

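The wrist view shows the smallest cap: flange centred at about (319,199) and knob top at about (319,212), close to the predicted (316,206). The bar runs from (469,157) to (456,265), and the plier tips at (478,168) lie beneath its end. Next I'll measure the knob top, flange, bar and lid edges by casting rays.

```bash
python3 - <<'E'
from h import *
d=np.load("pics/cap.npz");c=(d["P"],*d["k"]);im=d["im"]
hsv=cv2.cvtColor(im,cv2.COLOR_BGR2HSV)
roi=np.zeros(im.shape[:2],np.uint8);cv2.circle(roi,(319,203),36,255,-1)
B,G,R=[im[...,i].astype(int) for i in range(3)]
fl=((G>=B)&(B>110)&(roi>0)).astype(np.uint8)
dk=((im.max(2)<75)&(roi>0)).astype(np.uint8)
for nm,m,z in(("flange",fl,98),("knob",dk,111)):
    m=cv2.morphologyEx(m,cv2.MORPH_OPEN,np.ones((2,2),np.uint8))
    k=max(cv2.findContours(m,0,cv2.CHAIN_APPROX_NONE)[0],key=cv2.contourArea)
    h=cv2.convexHull(k); e=cv2.fitEllipse(h); print(nm,np.round(e[0],1),np.round(e[1],1),onz(c,*e[0],z).round(1))
    w=np.array([onz(c,*p,z)[:2] for p in h[:,0]],np.float32);print("  enclosing",cv2.minEnclosingCircle(w))
print("knobtop",onz(c,319,212,124).round(1))
a,b=onz(c,469,157,73),onz(c,456,265,73);print("bar",a.round(1),b.round(1),np.linalg.norm(a-b),(a+b)/2)
q=[onz(c,*p,76) for p in((241,130),(415,131),(403,282),(243,282))]
print("lid",np.round(q,1),[round(np.linalg.norm(q[i]-q[(i+1)%4]),1) for i in range(4)])
z=cv2.resize(im[150:275,255:480],None,fx=3.5,fy=3.5,interpolation=cv2.INTER_CUBIC);cv2.imwrite("pics/crop2.png",z)
E
```

```text
flange [331.1 197.6] [30.1 47. ] [ 458.7 -193.1   98. ]
  enclosing ((460.0627136230469, -194.55650329589844), 19.643390655517578)
knob [319.9 205. ] [36.3 38.1] [ 463.9 -200.3  111. ]
  enclosing ((463.5973205566406, -200.69017028808594), 13.992470741271973)
knobtop [ 465.2 -200.6  124. ]
bar [388.8 -99.4  73. ] [478.4 -60.4  73. ] 97.72290909416985 [433.57874046 -79.91921714  73.        ]
lid [[ 441.2 -277.9   76. ]
 [ 387.7 -150.8   76. ]
 [ 511.2  -97.9   76. ]
 [ 568.1 -231.1   76. ]] [np.float64(138.0), np.float64(134.4), np.float64(144.8), np.float64(135.3)]
```

View pics/crop2.png

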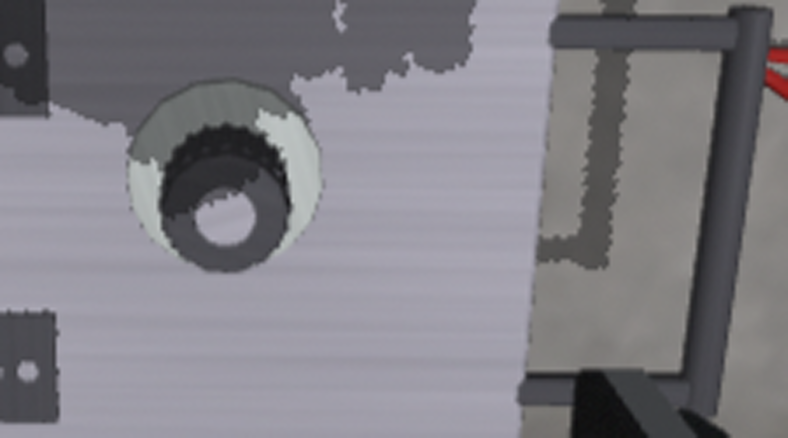

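The crop shows the flange centred at (225,171) and the knob top at (225,212). That puts the cap axis at about (464,-200.7), and the bar lies parallel to the tool's x axis. Descending to the knob.

Emit:
{"op": "apply_moves", "data": {
  "slide": [
    [-0.0016, 0.001, 0.035],
    [-0.0016, 0.001, 0.065],
    [-0.0016, 0.001, 0.085],
    [-0.0016, 0.001, 0.098],
    [-0.0016, 0.001, 0.103],
    [-0.0016, 0.001, 0.103],
    [-0.0016, 0.001, 0.103]
  ],
  "yaw": [0, 0, 0, 0, 0, 0, 0],
  "fingers": [1, 1, 1, 1, 1, 1, 1]
}}

```text
time_s: 3.22
tool_pos: [464.5, -201.2, 102.1]
orientation: [[-0.92, -0.393, 0.001], [-0.393, 0.92, -0.0], [-0.0, -0.0, -1.0]]
wrist_force: [0.2, -0.1, -0.0]
width: 85.6
grip_force: 0.0
```

Emit:
{"op": "apply_moves", "data": {
  "slide": [
    [0, 0, 0],
    [0, 0, 0],
    [0, 0, 0],
    [0, 0, 0],
    [0, 0, 0],
    [0, 0, 0],
    [0, 0, 0],
    [0, 0, 0]
  ],
  "yaw": [0, 0, 0, 0, 0, 0, 0, 0],
  "fingers": [0, -0.3, -0.5, -0.7, -0.8, -0.9, -1, -1]
}}

```text
time_s: 3.88
tool_pos: [464.1, -202.2, 101.9]
orientation: [[-0.92, -0.391, 0.001], [-0.391, 0.92, -0.0], [-0.0, -0.001, -1.0]]
wrist_force: [-1.2, 1.3, 5.0]
width: 23.8
grip_force: 58.8
```

Emit:
{"op": "apply_moves", "data": {
  "slide": [
    [0, 0, -0.002],
    [0, 0, -0.005],
    [0, 0, -0.01],
    [0, 0, -0.02],
    [0, 0, -0.03],
    [0, 0, -0.03],
    [0, 0, -0.03]
  ],
  "yaw": [0, 0, 0, 0, 0, 0, 0],
  "fingers": [-1, -1, -1, -1, -1, -1, -1]
}}

```text
time_s: 4.47
tool_pos: [464.5, -202.3, 132.3]
orientation: [[-0.92, -0.391, 0.002], [-0.391, 0.92, -0.001], [-0.001, -0.002, -1.0]]
wrist_force: [-0.1, 0.3, -0.5]
width: 23.9
grip_force: 58.9
```

```bash
python3 - <<'E'
from h import *
s=ctrl.state();f=ctrl.grab_frame("wrist");c=cam(f,s)
print(s["tool_pos"],s["width"],s["grip_force"],s["wrist_force"])
np.savez("pics/held.npz",im=f["image"],P=c[0],k=c[1:])
im=f["image"];t=ctrl.grab_frame("scene")
ct=cam(t);u,v=proj(ct,s["tool_pos"]).astype(int)
z=cv2.resize(im[150:400,220:420],(480,600),interpolation=cv2.INTER_CUBIC)
y=cv2.resize(t["image"][v-50:v+70,u-32:u+32],(320,600),interpolation=cv2.INTER_CUBIC)
cv2.imwrite("pics/held.png",np.hstack([z,y])); print(u,v)
E
```

```text
[ 464.49058548 -202.33630214  132.33942162] 23.85628683310488 58.866761326789856 [-0.05109614  0.34451243 -0.52483428]
318 207
```

View pics/held.png

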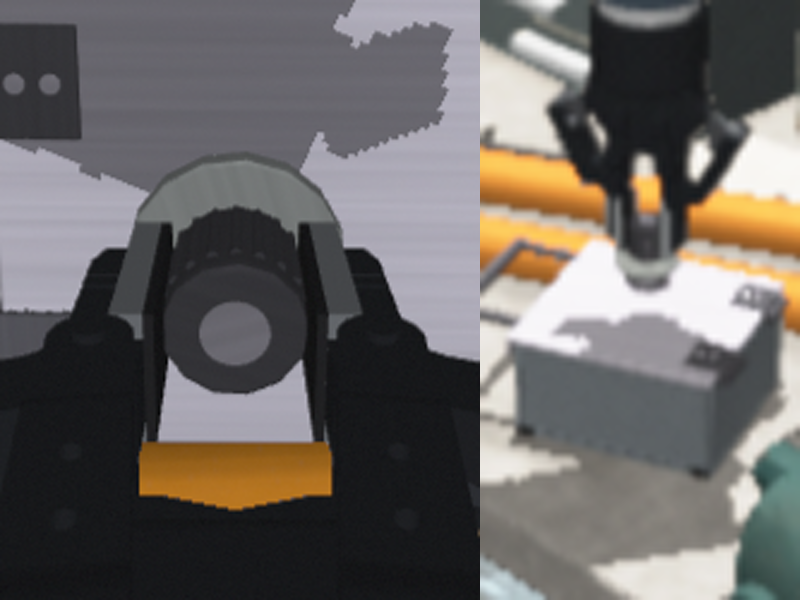

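The cap is lifted and upright. The knob is centred between the pads, with its top at wrist pixel (318,289) and the flange level. Next, the cap's offset in the tool frame.

```bash
python3 - <<'E'
from h import *
d=np.load("pics/held.npz");c=(d["P"],*d["k"]);im=d["im"]
s=ctrl.state();R=np.array(s["orientation"]);p0=np.array(s["tool_pos"])
for z in(153.5,154.4,155.5):
    p=onz(c,317.9,288.8,z);print(z,p.round(1),"tool",(R.T@(p-p0)).round(1), "flange top edge far", (R.T@(onz(c,319,214,z-26)-p0)).round(1))
t=np.array([524.5,237,175])-np.array([464.3,-200.9,132.3]); print("shift in tool",(R.T@t).round(1))
E
```

```text
153.5 [ 466.4 -201.8  153.5] tool [ -2.3  -0.8 -22.1] flange top edge far [21.  -0.3  3.9]
154.4 [ 465.9 -202.   154.4] tool [ -1.8  -0.8 -23. ] flange top edge far [21.3 -0.3  3. ]
155.5 [ 465.3 -202.3  155.5] tool [ -1.1  -0.8 -24.1] flange top edge far [21.7 -0.3  1.9]
shift in tool [-226.8  379.4  -42.7]
```

Emit:
{"op": "apply_moves", "data": {
  "slide": [
    [-0.01, 0.01, -0.03],
    [-0.03, 0.045, -0.043],
    [-0.05, 0.08, -0.043],
    [-0.07, 0.115, -0.043],
    [-0.09, 0.15, -0.043],
    [-0.11, 0.185, -0.043],
    [-0.13, 0.22, -0.043],
    [-0.15, 0.255, -0.043]
  ],
  "yaw": [0, 0, 0, 0, 0, 0, 0, 0],
  "fingers": [-1, -1, -1, -1, -1, -1, -1, -1]
}}

```text
time_s: 5.23
tool_pos: [501.8, 93.3, 174.1]
orientation: [[-0.92, -0.391, -0.0], [-0.391, 0.92, -0.0], [0.0, 0.0, -1.0]]
wrist_force: [1.0, -1.0, -0.1]
width: 24.2
grip_force: 59.1
```

Emit:
{"op": "apply_moves", "data": {
  "slide": [
    [-0.02, 0.033, 0],
    [-0.04, 0.066, 0],
    [-0.055, 0.095, 0],
    [-0.067, 0.11, 0],
    [-0.074, 0.12, 0],
    [-0.076, 0.126, 0],
    [-0.076, 0.126, 0],
    [-0.076, 0.126, 0]
  ],
  "yaw": [0, 0, 0, 0, 0, 0, 0, 0],
  "fingers": [-1, -1, -1, -1, -1, -1, -1, -1]
}}

```text
time_s: 5.9
tool_pos: [522.6, 236.2, 174.2]
orientation: [[-0.92, -0.391, -0.001], [-0.391, 0.92, -0.001], [0.001, -0.0, -1.0]]
wrist_force: [-0.4, -0.3, -0.3]
width: 23.9
grip_force: 59.2
```

Emit:
{"op": "apply_moves", "data": {
  "slide": [
    [-0.001, 0, 0.025],
    [-0.001, 0, 0.05],
    [-0.001, 0, 0.065],
    [-0.001, 0, 0.073],
    [-0.001, 0, 0.075],
    [-0.001, 0, 0.075],
    [-0.001, 0, 0.075]
  ],
  "yaw": [0, 0, 0, 0, 0, 0, 0],
  "fingers": [-1, -1, -1, -1, -1, -1, -1]
}}

```text
time_s: 6.48
tool_pos: [524.4, 237.1, 100.5]
orientation: [[-0.92, -0.391, 0.001], [-0.391, 0.92, 0.0], [-0.001, -0.0, -1.0]]
wrist_force: [-0.1, 0.6, -0.4]
width: 23.8
grip_force: 59.1
```

```bash
python3 - <<'E'
from h import *
s=ctrl.state();f=ctrl.grab_frame("wrist");c=cam(f,s)
print(s["tool_pos"],s["width"],s["grip_force"],s["wrist_force"])
im=f["image"].copy()
def circ(x,y,z,r,col):
    p=np.array([proj(c,[x+r*np.cos(a),y+r*np.sin(a),z]) for a in np.linspace(0,6.283,60)])
    cv2.polylines(im,[(p*16).astype(int)],True,col,1,cv2.LINE_AA,4)
z=cv2.resize(f["image"][120:300,220:420],(600,540),interpolation=cv2.INTER_CUBIC)
R=np.array(s["orientation"]);cp=np.array(s["tool_pos"])+R@[-1,-.3,0]
P=lambda p:((proj(c,p)-[220,120])*3).round()
print("cap now",cp.round(1),"rim top/left/right px",[P([524.5+a*R[0,0]+b*R[0,1],237+a*R[1,0]+b*R[1,1],40]) for a,b in((19,0),(0,-19),(0,19),(-19,0))],"flange far",P(cp+R@[22,0,2]))
cv2.imwrite("pics/over.png",z)
E
```

```text
[524.36350587 237.08003968 100.49707601] 23.841901273577104 59.139111042022705 [-0.08486176  0.61039979 -0.41978517]
cap now [525.4 237.2 100.5] rim top/left/right px [array([294., 207.]), array([205., 293.]), array([383., 294.]), array([294., 376.])] flange far [294. 291.]
```

View pics/over.png

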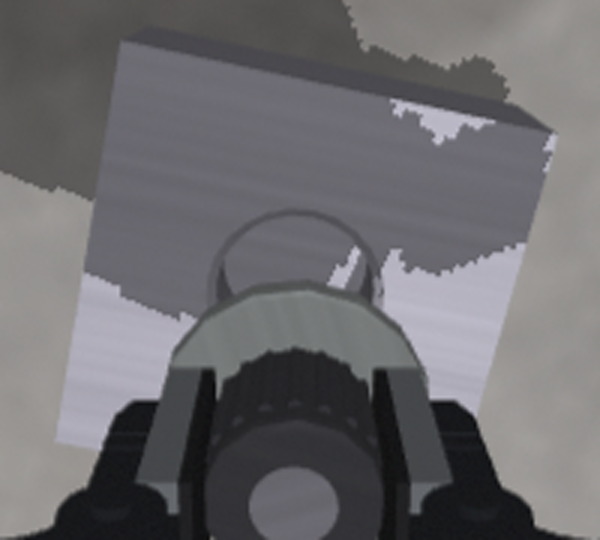

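The pocket rim shows at crop (209–383, top 208) against a prediction of (205–383, 207), so the spigot is aligned to about 1 mm. The flange is centred at (299,·). I'll lower slowly with a small correction and watch the force.

Emit:
{"op": "apply_moves", "data": {
  "slide": [
    [0.0006, 0, 0.02],
    [0.0006, 0, 0.031],
    [0.0006, 0, 0.035],
    [0.0006, 0, 0.038],
    [0.0006, 0, 0.04],
    [0.0006, 0, 0.04]
  ],
  "yaw": [0, 0, 0, 0, 0, 0],
  "fingers": [-1, -1, -1, -1, -1, -1]
}}

```text
time_s: 7.03
tool_pos: [523.5, 237.3, 59.8]
orientation: [[-0.92, -0.391, 0.001], [-0.391, 0.92, 0.0], [-0.001, -0.0, -1.0]]
wrist_force: [-0.8, 0.7, -0.9]
width: 23.7
grip_force: 59.1
```

The spigot is in the pocket with no contact force. Seating it.

Emit:
{"op": "apply_moves", "data": {
  "slide": [
    [0, 0, 0.004],
    [0, 0, 0.007],
    [0, 0, 0.0085],
    [0, 0, 0.0095],
    [0, 0, 0.0095],
    [0, 0, 0.0095]
  ],
  "yaw": [0, 0, 0, 0, 0, 0],
  "fingers": [-1, -1, -1, -1, -1, -1]
}}

```text
time_s: 7.53
tool_pos: [523.2, 237.2, 50.1]
orientation: [[-0.92, -0.391, 0.0], [-0.391, 0.92, 0.0], [-0.0, -0.0, -1.0]]
wrist_force: [-1.5, -0.8, 0.7]
width: 23.8
grip_force: 59.3
```

Emit:
{"op": "apply_moves", "data": {
  "slide": [
    [0, 0, 0.0005],
    [0, 0, 0.001],
    [0, 0, 0.001],
    [0, 0, 0.001]
  ],
  "yaw": [0, 0, 0, 0],
  "fingers": [-1, -1, -1, -1]
}}

```text
time_s: 7.87
tool_pos: [523.2, 237.2, 49.9]
orientation: [[-0.92, -0.391, 0.001], [-0.391, 0.92, 0.0], [-0.001, -0.0, -1.0]]
wrist_force: [-4.9, -1.1, 9.9]
width: 23.8
grip_force: 60.7
```

The flange is on the block (10 N). Relieve the force, open, then rise.

Emit:
{"op": "apply_moves", "data": {
  "slide": [
    [0, 0, -0.001],
    [0, 0, -0.001],
    [0, 0, -0.001],
    [0, 0, -0.001],
    [0, 0, -0.001],
    [0, 0, -0.001],
    [0, 0, -0.001],
    [0, 0, -0.001]
  ],
  "yaw": [0, 0, 0, 0, 0, 0, 0, 0],
  "fingers": [-1, -0.5, -0.3, 0, 0.5, 1, 1, 1]
}}

```text
time_s: 8.53
tool_pos: [523.2, 237.2, 49.8]
orientation: [[-0.92, -0.391, -0.0], [-0.391, 0.92, -0.0], [0.0, 0.0, -1.0]]
wrist_force: [-0.1, -0.9, 0.3]
width: 84.9
grip_force: 0.0
```

Emit:
{"op": "apply_moves", "data": {
  "slide": [
    [0, 0, -0.02],
    [0, 0, -0.05],
    [0, 0, -0.09],
    [0, 0, -0.12],
    [0, 0, -0.14],
    [0, 0, -0.14],
    [0, 0, -0.14]
  ],
  "yaw": [0, 0, 0, 0, 0, 0, 0],
  "fingers": [1, 1, 1, 1, 1, 1, 1]
}}

```text
time_s: 9.12
tool_pos: [523.6, 237.3, 190.8]
orientation: [[-0.92, -0.391, 0.002], [-0.391, 0.92, 0.001], [-0.002, -0.0, -1.0]]
wrist_force: [0.3, -0.4, -0.4]
width: 85.2
grip_force: 0.0
```

```bash
python3 - <<'E'
from h import *
s=ctrl.state();f=ctrl.grab_frame("wrist");c=cam(f,s)
print(s["tool_pos"],s["width"],proj(c,[524.5,237,72]),proj(c,[524.5,237,46]),proj(c,[524.5,237,88]))
print("to bar, tool mm",(np.array(s["orientation"]).T@(np.array([433,-81,175])-s["tool_pos"])).round(1))
u,v=proj(c,[524.5,237,46]).astype(int)
cv2.imwrite("pics/seated.png",cv2.resize(f["image"][v-60:v+60,u-75:u+75],(600,480),interpolation=cv2.INTER_CUBIC));print(u,v)
E
```

```text
[523.63796445 237.32691076 190.84973976] 85.19942779403992 [317.4 194.3] [317.4 186.4] [317.3 199.9]
to bar, tool mm [ 208.1 -257.4   15.4]
317 186
```

View pics/seated.png

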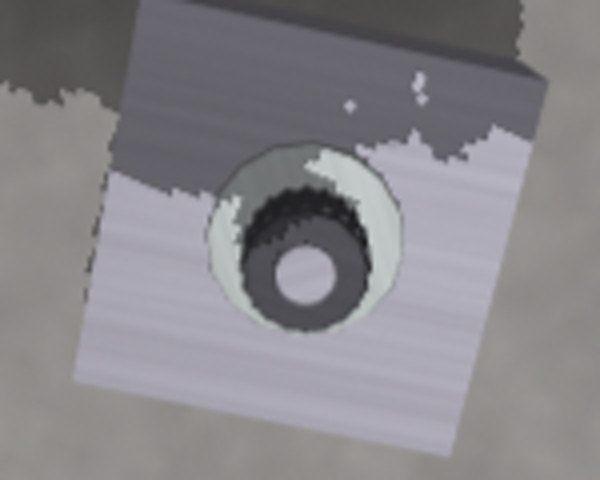

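The cap is seated flat in the pocket. Its flange is at (318.5,185) and its knob top at (318.5,194), against predictions of (317.4,186) and (317.4,194). Now to the bar, measuring by code only since the ten pictures are used.

Emit:
{"op": "apply_moves", "data": {
  "slide": [
    [0.208, -0.257, 0.015],
    [0.208, -0.257, 0.015],
    [0.208, -0.257, 0.015],
    [0.208, -0.257, 0.015],
    [0.208, -0.257, 0.015],
    [0.208, -0.257, 0.015],
    [0.208, -0.257, 0.015],
    [0.208, -0.257, 0.015]
  ],
  "yaw": [0, 0, 0, 0, 0, 0, 0, 0],
  "fingers": [1, 1, 1, 1, 1, 1, 1, 1]
}}

```text
time_s: 9.83
tool_pos: [430.6, -82.2, 173.4]
orientation: [[-0.92, -0.392, -0.002], [-0.392, 0.92, 0.001], [0.002, 0.002, -1.0]]
wrist_force: [0.7, -0.1, 0.5]
width: 85.4
grip_force: 0.0
```

Emit:
{"op": "apply_moves", "data": {
  "slide": [
    [0, 0, 0],
    [0, 0, 0],
    [0, 0, 0],
    [0, 0, 0]
  ],
  "yaw": [0, 0, 0, 0],
  "fingers": [1, 1, 1, 1]
}}

```text
time_s: 10.17
tool_pos: [432.4, -79.7, 174.3]
orientation: [[-0.92, -0.393, -0.001], [-0.393, 0.92, 0.001], [0.001, 0.001, -1.0]]
wrist_force: [0.1, 0.8, -1.0]
width: 85.3
grip_force: 0.0
```

```bash
python3 - <<'E'
from h import *
s=ctrl.state();f=ctrl.grab_frame("wrist");c=cam(f,s);im=f["image"]
np.savez("pics/bar.npz",im=im,P=c[0],k=c[1:],R=s["orientation"],p=s["tool_pos"])
print(np.round(s["tool_pos"],1),np.round(s["joint_positions"],2))
a,b=proj(c,[388.8,-99.4,73]),proj(c,[478.4,-60.4,73]);print("bar predicted px",a,b)
g=im.max(2)
for t in np.linspace(0,1,9):
    u,v=(a+(b-a)*t).round().astype(int); print(v,u-24,g[v,u-24:u+25].tolist())
E
```

```text
[432.4 -79.7 174.3] [-0.37  0.1  -0.33  1.14  0.   -0.78]
bar predicted px [316.7 136. ] [317.6 260.2]
136 293 [59, 59, 58, 58, 60, 58, 59, 58, 58, 59, 59, 58, 59, 58, 58, 58, 57, 58, 47, 47, 49, 52, 54, 58, 57, 54, 54, 52, 49, 47, 59, 85, 87, 87, 85, 86, 85, 85, 85, 85, 85, 85, 85, 85, 85, 86, 86, 86, 86]
152 293 [88, 87, 87, 87, 88, 87, 87, 87, 87, 86, 87, 87, 87, 87, 86, 87, 63, 43, 45, 48, 48, 52, 56, 56, 56, 54, 53, 51, 47, 45, 71, 86, 88, 88, 88, 88, 88, 87, 87, 87, 87, 87, 87, 87, 87, 86, 85, 85, 84]
167 293 [146, 147, 137, 135, 143, 144, 144, 143, 142, 141, 140, 141, 132, 93, 88, 88, 53, 44, 46, 49, 50, 53, 56, 57, 55, 53, 53, 50, 48, 41, 138, 145, 144, 144, 144, 144, 145, 146, 146, 145, 144, 144, 144, 143, 144, 145, 146, 147, 147]
183 293 [144, 145, 144, 144, 144, 143, 144, 146, 147, 146, 147, 99, 90, 90, 91, 91, 54, 44, 47, 49, 51, 53, 56, 56, 56, 54, 52, 49, 48, 60, 137, 142, 143, 143, 143, 144, 143, 142, 142, 141, 140, 139, 140, 140, 139, 139, 139, 140, 141]
198 293 [136, 136, 137, 138, 139, 138, 139, 140, 141, 140, 141, 95, 87, 88, 88, 88, 55, 44, 48, 50, 72, 83, 89, 88,
[... 352 characters left out ...]
 [142, 142, 142, 142, 141, 142, 142, 141, 142, 142, 140, 141, 142, 142, 142, 144, 80, 63, 70, 78, 82, 85, 90, 86, 85, 83, 77, 67, 56, 137, 143, 142, 143, 143, 144, 144, 144, 144, 144, 144, 144, 143, 144, 143, 142, 142, 142, 141, 140]
245 293 [141, 141, 140, 141, 139, 139, 138, 138, 138, 138, 138, 138, 139, 138, 137, 136, 63, 62, 72, 80, 82, 84, 88, 85, 81, 81, 75, 65, 66, 135, 140, 139, 139, 138, 139, 139, 139, 138, 138, 140, 140, 141, 143, 143, 143, 143, 143, 143, 143]
260 294 [84, 84, 86, 86, 86, 84, 86, 86, 86, 87, 87, 86, 86, 86, 86, 87, 73, 75, 81, 81, 84, 88, 85, 82, 79, 71, 63, 81, 129, 134, 133, 135, 135, 135, 135, 135, 133, 133, 133, 132, 132, 131, 131, 131, 131, 131, 133, 133, 134]
```

The bar shows at columns 309–322 on all rows, so it is about 10 mm thick and parallel to tool x, and lies about 1.4 mm to −y of the tool. One finger has to fit the 45 mm gap, so I pre-close to about 34 mm and then descend.

Emit:
{"op": "apply_moves", "data": {
  "slide": [
    [-0.001, -0.0014, 0],
    [-0.001, -0.0014, 0],
    [-0.001, -0.0014, 0.02],
    [-0.001, -0.0014, 0.02],
    [-0.001, -0.0014, 0.02],
    [-0.001, -0.0014, 0.02]
  ],
  "yaw": [0, 0, 0, 0, 0, 0],
  "fingers": [-0.2, -0.2, -0.2, -0.2, -0.2, -0.2]
}}

```text
time_s: 10.72
tool_pos: [434.0, -81.3, 155.4]
orientation: [[-0.92, -0.392, -0.0], [-0.392, 0.92, -0.0], [0.0, 0.0, -1.0]]
wrist_force: [1.2, -0.7, 0.1]
width: 34.1
grip_force: 0.0
```

Emit:
{"op": "apply_moves", "data": {
  "slide": [
    [0, 0, 0.03],
    [0, 0, 0.055],
    [0, 0, 0.075],
    [0, 0, 0.088],
    [0, 0, 0.096],
    [0, 0, 0.1],
    [0, 0, 0.1],
    [0, 0, 0.1]
  ],
  "yaw": [0, 0, 0, 0, 0, 0, 0, 0],
  "fingers": [-0.2, -0.2, -0.2, -0.2, -0.2, -0.2, -0.2, -0.2]
}}

```text
time_s: 11.38
tool_pos: [434.4, -81.8, 55.6]
orientation: [[-0.92, -0.392, 0.001], [-0.392, 0.92, -0.0], [-0.001, -0.001, -1.0]]
wrist_force: [0.1, 0.5, -0.3]
width: 34.2
grip_force: 0.0
```

Emit:
{"op": "apply_moves", "data": {
  "slide": [
    [0, 0, 0],
    [0, 0, 0],
    [0, 0, 0],
    [0, 0, 0],
    [0, 0, 0],
    [0, 0, 0]
  ],
  "yaw": [0, 0, 0, 0, 0, 0],
  "fingers": [-0.5, -0.7, -0.9, -1, -1, -1]
}}

```text
time_s: 11.88
tool_pos: [433.9, -80.8, 55.7]
orientation: [[-0.92, -0.392, 0.001], [-0.392, 0.92, 0.002], [-0.001, 0.001, -1.0]]
wrist_force: [-2.3, 5.8, 7.7]
width: 8.2
grip_force: 58.6
```

The bar is gripped. Raising along the 189 mm arc, up to 0.4 rad first.

Emit:
{"op": "apply_moves", "data": {
  "slide": [
    [0, -0.0002, -0.0094],
    [0, -0.0009, -0.0189],
    [0, -0.0021, -0.0282],
    [0, -0.0038, -0.0375],
    [0, -0.0059, -0.0468],
    [0, -0.0084, -0.0559],
    [0, -0.0115, -0.0648],
    [0, -0.0149, -0.0736]
  ],
  "yaw": [0, 0, 0, 0, 0, 0, 0, 0],
  "fingers": [-1, -1, -1, -1, -1, -1, -1, -1]
}}

```text
time_s: 12.55
tool_pos: [439.7, -95.0, 129.3]
orientation: [[-0.92, -0.392, 0.0], [-0.392, 0.92, 0.001], [-0.001, 0.001, -1.0]]
wrist_force: [2.4, 2.4, -3.5]
width: 7.5
grip_force: 58.3
```

Emit:
{"op": "apply_moves", "data": {
  "slide": [
    [0, -0.0039, -0.0086],
    [0, -0.0082, -0.017],
    [0, -0.013, -0.0252],
    [0, -0.0181, -0.0331],
    [0, -0.0236, -0.0408],
    [0, -0.0295, -0.0482],
    [0, -0.0358, -0.0552],
    [0, -0.0424, -0.062]
  ],
  "yaw": [0, 0, 0, 0, 0, 0, 0, 0],
  "fingers": [-1, -1, -1, -1, -1, -1, -1, -1]
}}

```text
time_s: 13.22
tool_pos: [455.7, -133.5, 191.5]
orientation: [[-0.92, -0.392, -0.001], [-0.392, 0.92, 0.002], [-0.0, 0.002, -1.0]]
wrist_force: [-1.8, 7.9, 2.9]
width: 8.2
grip_force: 58.5
```

Emit:
{"op": "apply_moves", "data": {
  "slide": [
    [0, -0.007, -0.0064],
    [0, -0.0142, -0.0124],
    [0, -0.0218, -0.0181],
    [0, -0.0296, -0.0234],
    [0, -0.0344, -0.0264],
    [0, -0.0372, -0.0281],
    [0, -0.0372, -0.0281],
    [0, -0.0372, -0.0281]
  ],
  "yaw": [0, 0, 0, 0, 0, 0, 0, 0],
  "fingers": [-1, -1, -1, -1, -1, -1, -1, -1]
}}

```text
time_s: 13.88
tool_pos: [470.0, -167.8, 220.7]
orientation: [[-0.92, -0.392, 0.0], [-0.392, 0.92, 0.001], [-0.001, 0.001, -1.0]]
wrist_force: [-7.6, 10.3, 16.4]
width: 7.7
grip_force: 59.0
```

Emit:
{"op": "apply_moves", "data": {
  "slide": [
    [0, 0, 0],
    [0, 0, 0],
    [0, 0, 0],
    [0, 0, 0],
    [0, 0, 0],
    [0, 0, 0]
  ],
  "yaw": [0, 0, 0, 0, 0, 0],
  "fingers": [-1, -1, -1, -1, -1, -1]
}}

```text
time_s: 14.38
tool_pos: [470.0, -167.7, 220.6]
orientation: [[-0.92, -0.392, 0.0], [-0.392, 0.92, 0.001], [-0.001, 0.001, -1.0]]
wrist_force: [-7.5, 10.4, 16.6]
width: 7.8
grip_force: 59.0
```

```bash
python3 - <<'E'
from h import *
s=ctrl.state();p=np.array(s["tool_pos"]);R=np.array(s["orientation"])
g0=np.array([433.9,-80.8,55.7]); d=R.T@(p-g0)
print(p.round(1),d.round(1),"angle from z",np.degrees(np.arcsin(-d[2]/189)),"from y",np.degrees(np.arccos(1+d[1]/189)),s["width"],s["grip_force"],s["wrist_force"],np.abs(s["joint_vel"]).max())
# scene: cap still in pocket, lid/bar where the arm says; compare bystanders with the first picture
f=ctrl.grab_frame("top");a=cv2.imread("pics/top0.png")
for n,q,r in(("pliers",[272,241],30),("brush",[312,166],26),("spring",[192,159],14)):
    x,y=q;w=(slice(y-12,y+12),slice(x-r,x+r));print(n,"mean diff",np.abs(a[w].astype(int)-f["image"][w]).mean().round(1))
E
```

```text
[ 470.  -167.7  220.6] [   0.7  -94.  -165. ] angle from z 60.81194739636069 from y 59.8095960291074 7.789408664357826 58.99306654930115 [-7.51542304 10.40427966 16.62850566] 0.0019197818492527878
pliers mean diff 21.0
brush mean diff 15.8
spring mean diff 8.2
```

The lid is at 60°, with about 20 N of radial strain. I'll relieve that by 1 mm and check the bystanders by colour masks in both views.

Emit:
{"op": "apply_moves", "data": {
  "slide": [
    [0, 0.0004, -0.0008],
    [0, 0.0004, -0.0008],
    [0, 0.0004, -0.0008],
    [0, 0.0004, -0.0008],
    [0, 0.0004, -0.0008],
    [0, 0.0004, -0.0008]
  ],
  "yaw": [0, 0, 0, 0, 0, 0],
  "fingers": [-1, -1, -1, -1, -1, -1]
}}

```text
time_s: 14.93
tool_pos: [470.0, -167.7, 220.8]
orientation: [[-0.92, -0.392, -0.0], [-0.392, 0.92, 0.0], [-0.0, 0.0, -1.0]]
wrist_force: [-5.5, 7.0, 9.5]
width: 7.5
grip_force: 59.4
```

```bash
python3 - <<'E'
from h import *
s=ctrl.state();print(np.round(s["tool_pos"],1),np.round(s["wrist_force"],1),s["width"],s["grip_force"])
def red(im,w):
    x0,y0,x1,y1=w;q=im[y0:y1,x0:x1].astype(int);m=(q[...,2]>1.6*q[...,1])&(q[...,2]>70)&(abs(q[...,1]-q[...,0])<35)
    y,x=np.nonzero(m);return len(x),(x0+x.mean()).round(1) if len(x) else 0,(y0+y.mean()).round(1) if len(x) else 0
def dark(im,w):
    x0,y0,x1,y1=w;m=im[y0:y1,x0:x1].max(2)<80;y,x=np.nonzero(m);return len(x),(x0+x.mean()).round(1),(y0+y.mean()).round(1)
for n,wp,ws in(("scene",(232,205,282,236),(262,156,276,181)),("top",(240,230,302,252),(180,148,204,170))):
    a=cv2.imread(f"pics/{n}0.png");b=ctrl.grab_frame(n)["image"]
    print(n,"pliers",red(a,wp),red(b,wp),"spring",dark(a,ws),dark(b,ws))
    cv2.imwrite(f"pics/{n}_end.png",b)
E
```

```text
[ 470.  -167.7  220.8] [-5.5  7.   9.5] 7.535963021217079 59.38453674316406
scene pliers (184, np.float64(257.0), np.float64(220.6)) (184, np.float64(257.0), np.float64(220.6)) spring (9, np.float64(269.2), np.float64(167.6)) (7, np.float64(269.3), np.float64(168.9))
top pliers (95, np.float64(264.6), np.float64(240.7)) (42, np.float64(256.4), np.float64(239.3)) spring (121, np.float64(191.5), np.float64(159.0)) (138, np.float64(191.6), np.float64(159.1))
```

The pliers and spring have not moved in the scene view (the top view of the pliers is partly hidden by the arm), and the arm never came near the brush. Handing in.

```bash
python3 -c "
from plant import ctrl
print(ctrl.hand_in())"
```

```text
the job is handed in; nothing more can be done
None
```

I handed the job in at about 15 s: the cap is seated in the pocket and released, and the arm is holding the lid bar at about 60 degrees; the hand-in returned no verdict.

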